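Screw the cap onto the bench filter housing

ROBOT

A 6-joint arm with a two-finger parallel gripper is mounted at the origin on the work surface. World frame = base frame: x ahead of the robot, y to its left, z up, the work surface at z = 0. Lengths are in m, angles in rad, forces in N, time in s.
With the tool pointing down it reaches from about 0.375 to 0.825 m from the base axis. Payload 5.5 kg.
Tool frame: the origin (TCP) lies between the finger pads; the fingertips stand 19 mm ahead of it and the grasp point (between the pads) is the TCP (r.tips_ahead is the distance from the TCP to the fingertips, in m); z points along the fingers, y is the line along which they close (so a half turn about z gives the same grasp; the last joint's range is limited). The gripper opens to 85 mm and grips with 20 to 120 N. Pads are 22 mm wide; open, the fingers measure 114 mm over their backs; the gripper's body (76 mm by 85 mm) begins 54 mm behind the grasp point. The pads swing forward as they close: fully open they stand 13 mm farther back than shut.
Start: joints at [-1.197, 0.314, -0.047, 1.21, 0, 1.571], TCP at [0.219, -0.559, 0.25] pointing down, gripper open.
Joint ranges: [-2.67, 2.67], [-0.69, 1.73], [-1.03, 1.25], [-2.08, 2.16], [-1.42, 1.45], [-3.14, 3.14]. Speed limits (rad/s): [2.39, 2.39, 3.01, 3.14, 3.14, 3.14].

INTERFACE

Orientations are given as a rotation vector (axis times angle).
In Python, from plant import r, eyes gives the robot as it stands.
- The arm moves only by the tool jog_arm, never from a script. Its argument "commands" is a list that holds one entry, the list of rows, each a list of 5 numbers: the shift along the tool's x, y, z in mm, then the turn about the tool's z in degrees, then the finger opening in mm, from 0 to 85.4. A call has exactly 10 rows; each row is the pose to reach, as a shift and turn from the pose commanded when the call began, along the tool's axes at that moment; what a row does not reach only later rows make up. A row lasts 1/10 s, in which the tool goes at most 50 mm and 8.59 degrees, less where a joint would pass 70% of its speed; a pose out of reach is approached as far as the arm can. A call with a gripper value outside its range is refused whole. The fingers move at their own pace and stop on an object; the grip force is fixed at half the most. Time passes only in rows, so rows that repeat a pose let the fingers close, or fill a call up. It gives the time, the measured TCP pose, the force, the opening and the grip force at its end, in the units of the state.
- r.get_obs(): the state, without advancing time (a new reading comes with each control period).
- eyes.read_camera(name): name is "side" or "top"; returns (picture, depth): 420x560x3 uint8, red, green, blue; 420x560 float32, m along the optical axis (not along the pixel's ray), 0 where there is no reading.
- eyes.camera_info(name): a dict with "mtx" (3x3 intrinsics, pixels), "world_from_camera" (4x4, takes a point from camera to world coordinates). Camera axes: x right, y down, z forward; pixel columns grow to the right and rows downward; lengths in m; the calibration is good to about 2 mm. A picture is of the moment at which its call begins. camera_info takes no time and is no camera call.
- r.close_job(): hands the job in; it is judged then, once.
Trained networks look in the newest picture that a camera, given by its name, has taken for a name from the list of things; names that differ only in an ending like _2 or _b are one class to them, and where a whole thing is asked for, a point or a joint stands for the part that bears it (a point fixed in the world has none). Each returns a list of dicts, best first, with "confidence" (0 to 1); they miss things now and then, are a little off and sometimes report something else, mostly with a low value. They report only what shows in the picture. A call takes as long as a camera call. They do not tell look-alikes from the thing itself.
- eyes.silhouettes(camera, target): "region" (420x560 bool, what is visible of it) and "rect" ([centre column, centre row, width, height] in pixels, round what is visible of it).
- eyes.place_of(camera, target): "pixel" ([column, row] in pixels: a listed point, or the origin of a listed thing).
The state is a dict: "time": time; "joint_positions": joint angles; "joint_velocities": joint speeds; "joint_torque": joint torques, N m; "tcp_pos": TCP position; "ee_rot": TCP orientation; "force": force on the tool from outside, world axes, zero at the start; "moment": the same for the moment, N m; "opening": finger opening in m; "finger_force": force on a finger pad.
Only numpy, scipy, OpenCV 4.12 (cv2) and the standard library are available. Lean on these libraries where they do the work, as an engineer would, in place of code of your own. Each camera call takes 0.05 s, during which the arm holds its last target. There are 200 camera calls.

TASK

Screw the loose black cap onto the filter housing: set it square on the threaded neck, turn it gently backward (anticlockwise seen from above) until you feel it drop a step into the start of the thread (it may chance to drop in as you set it down), then turn it forward (clockwise) until it is fully home at its stop, and let go. Never force it while it turns hard, and leave the tip box, the tube rack and the bottle where they are.

Things in the scene. Friction and masses are not known exactly. Their poses are not given: they have to be found in the camera images.
- cap_center (a point): Loose black screw cap, about 120 g, on the bench, open end down. Point on its axis 32 mm above its underside, half-way up; z up. Skirt 60 mm in diameter, 28 mm high with its flat top plate; above that a round grip knob 34 mm in diameter, 36 mm high (from 28 to 64 mm above the underside). Grip the knob from above, at any yaw, fingertips just clear of the plate.
- cap: The same cap; origin: centre of its underside. Skirt open inside to 24 mm up, 53 mm inner diameter. Inside, three pins 4 mm thick, 120 degrees apart, 3 mm above the underside, point inward to 21.2 mm from the axis and ride on the neck's thread. Their angle about the axis is not given.
- housing: Filter housing fixed to the bench; origin: underside centre of its white base plate, 120 x 120 x 14 mm. Steel bowl 62 mm in diameter up to a shoulder 55 mm above the bench, then a neck 40 mm in diameter, 23 mm high, with a conical nose (30 mm at the top) that guides the cap on with 1.2 mm play all round. Between cap and housing at most 60 N, all contacts added.
- housing_shoulder (a point): Point on the housing's axis at shoulder height, z up. Height of cap_center above it: 42 to 47 mm with pins on top of the ridges (it rises as turned anticlockwise, jams if turned clockwise); about 38 mm once dropped into the thread's start, resting on the seal; 35 mm fully home.
- housing_thread (a point): Point on the housing's axis 13 mm above the shoulder, mid-thread. Three right-hand ridges 120 degrees apart, 50.6 mm over them, 3 mm thick, 88 degrees long, sinking 5 mm clockwise over 70 degrees, then level for 18. At the low end a stop blocks pins above and below the ridge. From stop to next ridge's start: a gap of 25 degrees. The ridges' angle is not given.
- housing_nose (a point): Point on the axis at the top of the neck, 23 mm above the shoulder. Turning: pins on the ridges drop into the gaps after at most 105 degrees anticlockwise; about 12 degrees more and they meet the backs of the stops. From there 80 to 105 degrees clockwise, under the ridges, brings the cap down to its stop; friction keeps it there. The grip may be changed on the way.
- seal (a joint): Spring seal: black rubber disc 24 mm in diameter on the neck, its top 31 mm above the shoulder. 0 m when free, grows as it is pressed down; 1.3 N per mm, at most 8 mm; about 4 mm with the cap fully home.
- tip_box_center (a point): Bystander: blue pipette-tip box with clear lid, 85 x 120 x 62 mm, loose; point at its centre, 31 mm up.
- tube_rack_center (a point): Bystander: low white rack with small tubes, 60 x 160 mm, block 30 mm high, tubes to 56 mm, loose; point 15 mm up.
- reagent_bottle_center (a point): Bystander: amber jar with blue lid, 56 mm in diameter, 95 mm high, loose; point at its centre, 47.5 mm up.
Mind the look-alikes: they are no part of the job. What is shaped like the cap but green or turquoise is not meant. Leave any pink look-alike of the housing alone.

How it is judged:
On the way, in this order (a step that is already met when the one before it is completed fails the run):
1. the cap is set over the neck, square, with its pins down at the thread (z of cap_center in the frame of housing_shoulder below 0.0485 m and horizontal distance between cap_center and housing_shoulder below 0.004 m and angle between cap_center's own z axis and vertical below 0.1 rad).
2. the cap has dropped a step into the start of the thread (z of cap_center in the frame of housing_shoulder below 0.0405 m and horizontal distance between cap_center and housing_shoulder below 0.004 m and angle between cap_center's own z axis and vertical below 0.1 rad), for 0.1 s.
At the end, for the whole second after the job is handed in: The cap is released and at rest, screwed fully home on the housing: its centre 32.5 to 36.3 mm above the shoulder, within 3 mm of the housing's axis, tilted less than 0.05 rad, the seal held pressed by more than 2.5 mm (z of cap_center in the frame of housing_shoulder between 0.0325 and 0.0363 m and horizontal distance between cap_center and housing_shoulder below 0.003 m and angle between cap_center's own z axis and vertical below 0.05 rad and value of joint seal above 0.0025 m and linear speed of cap below 0.01 m/s); the robot touches nothing.
It fails at once if the cap is forced: more than 60 N between cap and housing (all contacts added) (contact force between cap and housing above 60 N).
It fails at once if a bystander is shifted by more than 15 mm (distance of any of tip_box_center, tube_rack_center, reagent_bottle_center from where it was at the start of the episode above 0.015 m).
It also fails if it takes over 72 s, if anything falls off the work surface, if the arm or the gripper's body presses on something with over 40 N, if the wrist force passes 120 N, or if a joint passes its speed limit or range.

## Working session

There is one attempt and no reset: what is moved stays moved. The work goes in short steps, Python scripts to look and compute and a tool call to move; the robot and the scene stay as the last step left them, time stands still between calls to the robot, and variables do not carry over. Pictures are saved under pics/ and viewed, at most 10 in all, crops included, and the job is handed in when it is done.

Besides the shell and the picture viewer there is one more tool, called after "Emit:" as a command line: name --argument value ..., lists and objects as JSON in quotes. jog_arm: Moves the arm, as the interface text tells. Its arguments: {"type":"object","properties":{"commands":{"type":"array","items":{"type":"array","items":{"type":"array","items":{"type":"number"}}}}},"required":["commands"]}

```bash
mkdir -p pics
cat > h.py <<'E'
import numpy as np, cv2
from plant import r, eyes
def shot(c,name=None):
    p,d=eyes.read_camera(c)
    if name: cv2.imwrite('pics/'+name+'.png',cv2.cvtColor(p,cv2.COLOR_RGB2BGR))
    return p,d
def ray(c,px,z):
    i=eyes.camera_info(c);T=np.array(i['world_from_camera']);K=np.array(i['mtx'])
    v=T[:3,:3]@np.linalg.solve(K,[px[0],px[1],1.]);o=T[:3,3]
    return o+v*(z-o[2])/v[2]
def pts(c,d,m):
    i=eyes.camera_info(c);T=np.array(i['world_from_camera']);K=np.array(i['mtx'])
    v,u=np.nonzero(m&(d>0));z=d[v,u]
    P=np.linalg.inv(K)@np.vstack([u,v,np.ones_like(u)])*z
    return (T[:3,:3]@P).T+T[:3,3]
E
python3 - <<'E'
from h import *
ims=[]
for c in('top','side'):
    p,d=shot(c,c+'0')
    print(c,np.round(eyes.camera_info(c)['world_from_camera'],3).tolist())
    for t,z in(('cap_center',.032),('housing_shoulder',.055),('housing_nose',.078),('tip_box_center',.031),('tube_rack_center',.015),('reagent_bottle_center',.0475)):
        for q in eyes.place_of(c,t): print(t,np.round(q['pixel'],1),round(q['confidence'],2),np.round(ray(c,q['pixel'],z),4))
E
```

```text
top [[0.021, -0.993, 0.119, 0.439], [-1.0, -0.02, 0.006, -0.003], [-0.004, -0.119, -0.993, 1.058], [0.0, 0.0, 0.0, 1.0]]
cap_center [319.6 202.9] 0.7 [ 0.5796 -0.0953  0.032 ]
cap_center [215.1 194. ] 0.69 [0.5962 0.1566 0.032 ]
cap_center [314.4 242.7] 0.59 [ 0.484  -0.0838  0.032 ]
cap_center [336.3 161.6] 0.55 [ 0.6817 -0.1349  0.032 ]
housing_shoulder [201.4 272.3] 0.91 [0.4095 0.1777 0.055 ]
housing_shoulder [211.2 192.8] 0.76 [0.5954 0.1624 0.055 ]
housing_nose [208.5 190.7] 0.81 [0.5966 0.165  0.078 ]
housing_nose [198.7 271.6] 0.79 [0.4117 0.1797 0.078 ]
housing_nose [462.  261.7] 0.67 [ 0.446  -0.4132  0.078 ]
housing_nose [115.1 244.7] 0.24 [0.4682 0.3724 0.078 ]
tip_box_center [118.9 247.7] 0.6 [0.4627 0.3808 0.031 ]
tube_rack_center [463.5 262.1] 0.74 [ 0.4456 -0.4432  0.015 ]
tube_rack_center [209.6 191.3] 0.17 [0.6053 0.173  0.015 ]
reagent_bottle_center [428.8 192.7] 0.7 [ 0.6071 -0.3523  0.0475]
side [[-0.878, -0.326, 0.351, 0.165], [-0.478, 0.565, -0.672, 0.72], [0.021, -0.758, -0.652, 0.775], [0.0, 0.0, 0.0, 1.0]]
cap_center [288.5 194.4] 0.84 [ 0.586  -0.1041  0.032 ]
cap_center [262.2 177.6] 0.77 [ 0.6934 -0.1356  0.032 ]
cap_center [321.9 210.4] 0.6 [ 0.4726 -0.0882  0.032 ]
cap_center [232.1 239.6] 0.43 [0.6233 0.1288 0.032 ]
housing_shoulder [299.8 276.8] 0.56 [0.4107 0.1694 0.055 ]
housing_nose [302.6 272.7] 0.97 [0.4028 0.1736 0.078 ]
housing_nose [227.8 241.8] 0.72 [0.5996 0.1765 0.078 ]
housing_nose [233.5 262.7] 0.53 [0.551  0.2244 0.078 ]
tip_box_center [219.3 348.3] 0.65 [0.475 0.392 0.031]
tip_box_center [289.9 193.6] 0.5 [ 0.5848 -0.1105  0.031 ]
tube_rack_center [373.  159.3] 0.62 [ 0.4407 -0.4272  0.015 ]
reagent_bottle_center [312.2 147.1] 0.96 [ 0.6272 -0.3447  0.0475]
```

View pics/top0.png

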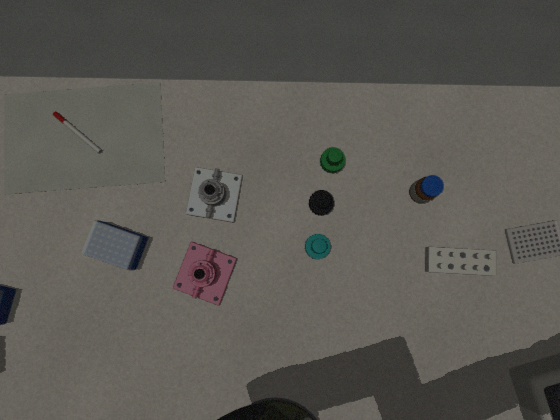

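View pics/side0.png

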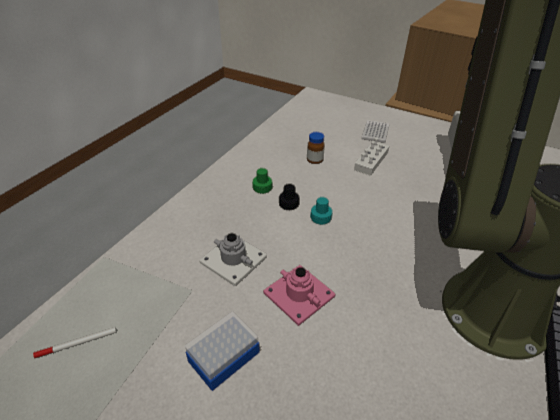

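Candidates for the cap: green (333,159), black (320,202) and turquoise (318,246) in top; only the black one fits. Housing candidates: white plate (214,194) and pink (203,273); the white one fits. I'll confirm this in a crop and refine with depth.

```bash
cat >> h.py <<'E'
def fit(xy):
    A=np.c_[2*xy,np.ones(len(xy))];s=np.linalg.lstsq(A,(xy**2).sum(1),rcond=None)[0]
    return s[:2],np.sqrt(s[2]+s[:2]@s[:2])
def disc(P,lo,hi,c,rad):
    Q=P[(P[:,2]>lo)&(P[:,2]<hi)&(np.hypot(*(P[:,:2]-c).T)<rad)]
    if len(Q)<8: return None
    (x,y),R=cv2.minEnclosingCircle(Q[:,:2].astype(np.float32)*1000)
    return len(Q),np.round([x,y,R],1),np.round(Q.mean(0)*1000,1)
E
python3 - <<'E'
from h import *
out=[]
for c in('top','side'):
    p,d=shot(c)
    P=pts(c,d,np.ones_like(d,bool))
    for n,z,ctr,rad in(('knob',.064,[.582,-.098],.03),('plate',.028,[.582,-.098],.045),('sealtop',.086,[.597,.166],.03),('nose',.078,[.597,.166],.03),('shoulder',.055,[.597,.166],.045)):
        print(c,n,disc(P,z-.004,z+.004,np.array(ctr),rad))
    for t in('cap','housing'):
        for q in eyes.silhouettes(c,t): print(t,np.round(q['rect']),round(q['confidence'],2))
    b=cv2.cvtColor(p,cv2.COLOR_RGB2BGR)
    if c=='top': k=b[140:300,160:360]
    else: k=b[160:320,190:390]
    out.append(cv2.resize(k,None,fx=2,fy=2,interpolation=2).repeat(1,0))
im=np.clip(cv2.hconcat(out).astype(float)*1.5,0,255).astype('uint8')
cv2.imwrite('pics/crop1.png',im)
E
```

```text
top knob (162, array([ 583.4, -100.3,   17.4]), array([583. , -99.9,  64.5]))
top plate (264, array([ 582.8, -100.1,   30.2]), array([580.9, -98.3,  28.8]))
top sealtop (92, array([597.2, 163.2,  13.8]), array([598.4, 162.8,  86.5]))
top nose (129, array([599.3, 158.7,  23.1]), array([597.1, 160.7,  77.6]))
top shoulder (163, array([599.2, 162.5,  30.9]), array([593.7, 158.5,  55.7]))
cap [334. 162.  24.  26.] 0.84
cap [318. 246.  27.  24.] 0.71
cap [322. 203.  26.  28.] 0.56
housing [205. 273.  60.  66.] 0.84
housing [213. 194.  53.  57.] 0.69
side knob (85, array([582.8, -99.3,  17.9]), array([581.2, -97.7,  64.9]))
side plate (126, array([582.9, -98.4,  30.6]), array([577.7, -89.8,  28.8]))
side sealtop (66, array([598.7, 163.2,  12.4]), array([596.9, 164.3,  86.5]))
side nose (91, array([599. , 164.4,  20.3]), array([593.9, 169.7,  77.7]))
side shoulder (160, array([597.8, 163.7,  31.3]), array([589. , 176. ,  55.7]))
cap [323. 210.  23.  30.] 0.91
cap [262. 181.  24.  25.] 0.66
cap [290. 196.  21.  26.] 0.6
housing [301. 295.  70.  53.] 0.87
housing [233. 261.  64.  48.] 0.77
```

View pics/crop1.png

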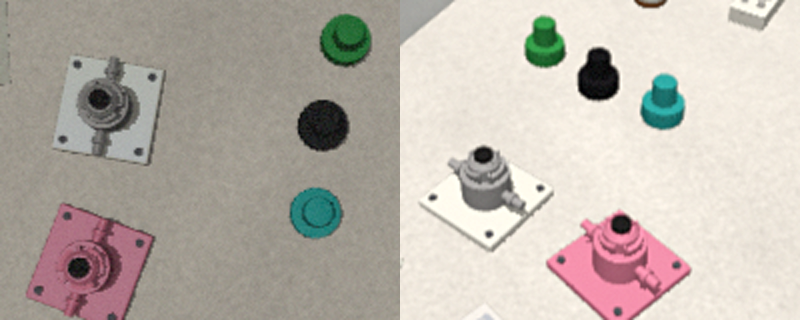

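```bash
cat >> h.py <<'E'
from scipy.spatial.transform import Rotation as Ro
def st():
    o=r.get_obs();R=Ro.from_rotvec(o['ee_rot']).as_matrix()
    print('t',round(o['time'],2),'tcp',np.round(np.array(o['tcp_pos'])*1000,1),'j',np.round(o['joint_positions'],3),'F',np.round(o['force'],1),'M',np.round(o['moment'],2),'op',round(o['opening']*1000,1),'ff',np.round(o['finger_force'],1))
    print('yaw of tool x',round(np.degrees(np.arctan2(R[1,0],R[0,0])),1));return np.array(o['tcp_pos']),R
def go(tgt,R=None):
    p,R0=st();print('shift mm',np.round(R0.T@(np.array(tgt)-p*1000),1))
E
python3 - <<'E'
from h import *
go([583,-99.5,150]);print(st()[1].round(3))
print(r.tips_ahead)
E
```

```text
t 1.0 tcp [ 219.1 -558.6  250.3] j [-1.197  0.313 -0.047  1.21   0.     1.571] F [0.1 0.4 0.2] M [ 0.03  0.03 -0.04] op 85.2 ff 0.0
yaw of tool x 21.4
shift mm [ 506.4 -294.5  100.3]
t 1.0 tcp [ 219.1 -558.6  250.3] j [-1.197  0.313 -0.047  1.21   0.     1.571] F [0.1 0.4 0.2] M [ 0.03  0.03 -0.04] op 85.2 ff 0.0
yaw of tool x 21.4
[[ 0.931  0.365  0.   ]
 [ 0.365 -0.931 -0.   ]
 [ 0.     0.    -1.   ]]
0.019
```

Emit:
jog_arm --commands '[[[40,-23,0,2,85],[85,-49,0,4,85],[130,-75,0,6,85],[175,-101,0,8,85],[220,-127,0,10,85],[265,-153,0,12,85],[310,-179,0,15,85],[355,-205,0,18,85],[395,-229,0,21,85],[430,-250,0,21.4,85]]]'

```text
time: 2.0
tcp_pos: [0.5284, -0.168, 0.2506]
ee_rot: [3.141, -0.001, 0.001]
force: [0.3, -0.8, 0.0]
opening: 0.0848
finger_force: 0.0
```

```bash
python3 -c "
from h import *
go([583,-99.5,52])"
```

```text
t 2.0 tcp [ 528.4 -168.   250.6] j [-0.308  0.227 -0.16   1.183 -0.     2.835] F [ 0.3 -0.8  0. ] M [-0.02  0.02 -0.03] op 84.8 ff 0.0
yaw of tool x -0.1
shift mm [ 54.4 -68.6 198.6]
```

Emit:
jog_arm --commands '[[[10,-12,20,-8,85],[20,-25,40,-16,85],[32,-40,65,-24,85],[44,-55,90,-32,85],[54.4,-68.6,115,-40,85],[54.4,-68.6,130,-48,85],[54.4,-68.6,135,-56,85],[54.4,-68.6,140,-60,85],[54.4,-68.6,140,-60,85],[54.4,-68.6,140,-60,85]]]'

```text
time: 3.0
tcp_pos: [0.5817, -0.1012, 0.1104]
ee_rot: [2.722, 1.569, -0.0]
force: [-0.4, 0.0, 0.8]
opening: 0.0849
finger_force: 0.0
```

```bash
python3 -c "
from h import *
go([583,-99.5,52])"
```

```text
t 3.0 tcp [ 581.7 -101.2  110.4] j [-0.172  0.386 -0.277  0.908 -0.     1.924] F [-0.4  0.   0.8] M [ 0.01  0.04 -0.03] op 84.9 ff 0.0
yaw of tool x 59.9
shift mm [ 2.1  0.2 58.4]
```

Emit:
jog_arm --commands '[[[1.3,0,15,0,85],[1.3,0,30,0,85],[1.3,0,45,0,85],[1.3,0,55,0,85],[1.3,0,58,0,85],[1.3,0,58,0,85],[1.3,0,58,0,60],[1.3,0,58,0,40],[1.3,0,58,0,25],[1.3,0,58,0,20]]]'

```text
time: 4.0
tcp_pos: [0.5829, -0.1002, 0.0531]
ee_rot: [2.72, 1.571, 0.002]
force: [-0.5, -0.1, 0.3]
opening: 0.0329
finger_force: 59.3
```

```bash
python3 -c "
from h import *
go([583,-99.5,52])"
```

```text
t 4.0 tcp [ 582.9 -100.2   53.1] j [-0.17   0.445 -0.336  0.789  0.     1.924] F [-0.5 -0.1  0.3] M [-0.04 -0.01 -0.08] op 32.9 ff 59.3
yaw of tool x 60.0
shift mm [ 0.6 -0.3  1.1]
```

Emit:
jog_arm --commands '[[[0,0,-8,0,20],[0,0,-25,0,20],[0,0,-50,0,20],[0,0,-75,0,20],[0,0,-100,0,20],[0,0,-115,0,20],[10,-5,-120,0,20],[30,-15,-120,0,20],[55,-27.5,-120,0,20],[80,-40,-120,0,20]]]'

```text
time: 5.0
tcp_pos: [0.587, -0.0093, 0.1717]
ee_rot: [-2.72, -1.57, 0.001]
force: [-0.0, 0.5, -1.4]
opening: 0.0329
finger_force: 59.6
```

Emit:
jog_arm --commands '[[[25,-12.5,0,0,20],[50,-25,0,0,20],[75,-37.5,0,0,20],[100,-50,0,0,20],[120,-60,0,0,20],[138,-69,0,0,20],[150,-75,0,0,20],[155.4,-77.8,0,0,20],[155.4,-77.8,0,0,20],[155.4,-77.8,0,0,20]]]'

```text
time: 6.0
tcp_pos: [0.5978, 0.1621, 0.1721]
ee_rot: [2.721, 1.571, -0.001]
force: [-0.2, -0.2, -1.1]
opening: 0.0325
finger_force: 59.6
```

Run:
```python
from h import *
go([598.7,163.2,172]);
for c in('top','side'):
    p,d=shot(c,c+'1');P=pts(c,d,np.ones_like(d,bool))
    for n,z,rad in(('platetop',.148,.045),('skirt',.134,.045),('plate+bowl',.035,.045)):
        for w in(.004,.008): print(c,n,disc(P,z-w,z+w,np.array([.5985,.163]),rad))
    for q in eyes.place_of(c,'cap_center')[:4]: print(np.round(q['pixel'],1),round(q['confidence'],2),np.round(ray(c,q['pixel'],.152)*1000,1))
    for q in eyes.place_of(c,'cap')[:4]: print(np.round(q['pixel'],1),round(q['confidence'],2),np.round(ray(c,q['pixel'],.12)*1000,1))
```

```text
t 6.0 tcp [597.8 162.1 172.1] j [ 0.265  0.389 -0.121  1.061 -0.     2.36 ] F [-0.2 -0.2 -1.1] M [-0.05 -0.02 -0.03] op 32.5 ff 59.6
yaw of tool x 60.0
shift mm [1.4 0.3 0.1]
top platetop (177, array([595.3, 160.3,  29. ]), array([587.8, 147.3, 148. ]))
top platetop (204, array([596.2, 161.7,  30.4]), array([587.1, 147.7, 147.8]))
top skirt (25, array([588.9, 151.8,  26.1]), array([584.5, 141. , 134.3]))
top skirt (53, array([596.6, 161.8,  30.6]), array([581.3, 146.2, 134.3]))
top plate+bowl (39, array([598. , 157.3,  44.2]), array([584.2, 153.4,  36.2]))
top plate+bowl (79, array([598.5, 162.7,  44.9]), array([582.6, 155.8,  37.2]))
[316.6 244.5] 0.82 [475.1 -79.  152. ]
[334.5 159.4] 0.57 [ 658.1 -115.6  152. ]
[205.1 185.8] 0.79 [600.6 165.7 120. ]
[316.5 248. ] 0.79 [468.8 -81.6 120. ]
[332.  159.4] 0.58 [ 665.7 -114.   120. ]
side platetop (212, array([596.5, 162.9,  30.7]), array([591.1, 171.9, 148.1]))
side platetop (262, array([596.5, 162.9,  30.7]), array([590. , 173.3, 147.3]))
side skirt (70, array([594.1, 164.7,  30. ]), array([582.3, 179.8, 133.7]))
side skirt (136, array([595.7, 164. ,  30.8]), array([582.2, 179.8, 134. ]))
side plate+bowl (70, array([598. , 166.9,  44. ]), array([583.2, 178.4,  35.2]))
side plate+bowl (149, array([598. , 161.5,  44.8]), array([585.5, 178.5,  36.1]))
[230.3 212.1] 0.76 [602.8 152.7 152. ]
[322.9 208.2] 0.73 [424.2  33.9 152. ]
[261.1 178.2] 0.71 [609.2   6.1 152. ]
[232.7 225.4] 0.97 [594.  159.6 120. ]
[257.8 186.5] 0.79 [620.7   4.6 120. ]
[320.1 217.9] 0.56 [428.5  34.4 120. ]
```

View pics/side1.png

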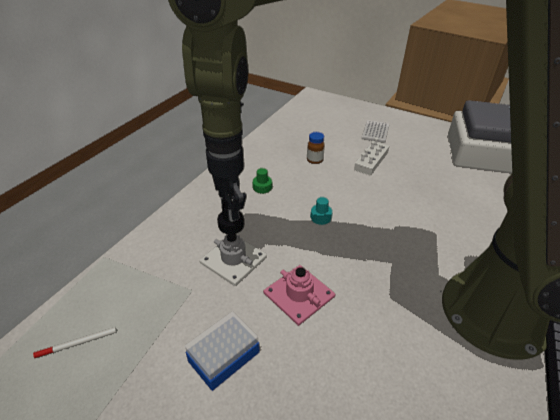

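Emit:
jog_arm --commands '[[[1.5,1.1,8,0,20],[1.5,1.1,18,0,20],[1.5,1.1,28,0,20],[1.5,1.1,36,0,20],[1.5,1.1,40,0,20],[1.5,1.1,42,0,20],[1.5,1.1,44,0,20],[1.5,1.1,45.5,0,20],[1.5,1.1,47,0,20],[1.5,1.1,47,0,20]]]'

```text
time: 7.3
tcp_pos: [0.5997, 0.1635, 0.1253]
ee_rot: [2.72, 1.571, 0.0]
force: [-0.5, 0.4, -1.9]
opening: 0.0325
finger_force: 59.6
```

```bash
python3 -c "
from h import *
go([598.7,163.2,118])"
```

```text
t 7.3 tcp [599.7 163.5 125.3] j [ 0.266  0.427 -0.178  0.966  0.     2.36 ] F [-0.5  0.4 -1.9] M [ 0.01 -0.01  0.01] op 32.5 ff 59.6
yaw of tool x 60.0
shift mm [-0.7 -0.8  7.3]
```

Emit:
jog_arm --commands '[[[0,0,0.5,0,20],[0,0,1,0,20],[0,0,1.5,0,20],[0,0,2,0,20],[0,0,2.5,0,20],[0,0,3,0,20],[0,0,3.3,0,20],[0,0,3.6,0,20],[0,0,4,0,20],[0,0,4,0,20]]]'

```text
time: 8.3
tcp_pos: [0.5998, 0.1635, 0.1217]
ee_rot: [2.72, 1.571, 0.001]
force: [-1.1, -0.1, 3.6]
opening: 0.0328
finger_force: 59.7
```

```bash
python3 -c "
from h import *
go([598.7,163.2,118])"
```

```text
t 8.3 tcp [599.8 163.5 121.7] j [ 0.266  0.429 -0.183  0.958  0.     2.36 ] F [-1.1 -0.1  3.6] M [-0.08  0.2  -0.02] op 32.8 ff 59.7
yaw of tool x 60.0
shift mm [-0.8 -0.8  3.7]
```

Emit:
jog_arm --commands '[[[0,0,0.2,-1,20],[0,0,0.4,-2,20],[0,0,0.5,-3,20],[0,0,0.5,-4,20],[0,0,0.5,-5,20],[0,0,0.5,-6,20],[0,0,0.5,-7,20],[0,0,0.5,-8,20],[0,0,0.5,-9,20],[0,0,0.5,-9,20]]]'

```text
time: 9.3
tcp_pos: [0.5999, 0.1633, 0.1209]
ee_rot: [2.588, 1.78, 0.0]
force: [0.1, -0.9, 4.2]
opening: 0.0326
finger_force: 59.9
```

```bash
python3 -c "
from h import *
go([598.7,163.2,118])"
```

```text
t 9.3 tcp [599.9 163.3 120.9] j [ 0.266  0.43  -0.183  0.957 -0.     2.202] F [ 0.1 -0.9  4.2] M [-0.13 -0.05  0.04] op 32.6 ff 59.9
yaw of tool x 69.1
shift mm [-0.5 -1.1  2.9]
```

Emit:
jog_arm --commands '[[[0,0,0.2,-2,20],[0,0,0.4,-4,20],[0,0,0.5,-6,20],[0,0,0.5,-8,20],[0,0,0.5,-10,20],[0,0,0.5,-12,20],[0,0,0.5,-13,20],[0,0,0.5,-14,20],[0,0,0.5,-15,20],[0,0,0.5,-15,20]]]'

```text
time: 10.3
tcp_pos: [0.5995, 0.1635, 0.1201]
ee_rot: [-2.334, -2.103, 0.001]
force: [0.5, -0.7, -0.5]
opening: 0.0325
finger_force: 59.5
```

Run:
```python
from h import *
go([598.7,163.2,118])
for c in('top','side'):
    p,d=shot(c);P=pts(c,d,np.ones_like(d,bool))
    Q=P[np.hypot(P[:,0]-.5985,P[:,1]-.163)<.036]
    h,e=np.histogram(Q[:,2],np.arange(.05,.14,.002));print(c,dict(zip((e[:-1]*1000).round().tolist(),h.tolist())))
    for z in(.097,): print(disc(P,z-.006,z+.006,np.array([.5985,.163]),.045))
```

```text
t 10.3 tcp [599.5 163.5 120.1] j [ 0.266  0.431 -0.184  0.956  0.     1.941] F [ 0.5 -0.7 -0.5] M [-0.1  -0.    0.02] op 32.5 ff 59.5
yaw of tool x 84.0
shift mm [-0.3 -0.7  2.1]
top {50.0: 3, 52.0: 12, 54.0: 14, 56.0: 20, 58.0: 4, 60.0: 0, 62.0: 0, 64.0: 0, 66.0: 0, 68.0: 3, 70.0: 3, 72.0: 2, 74.0: 3, 76.0: 5, 78.0: 4, 80.0: 7, 82.0: 2, 84.0: 3, 86.0: 8, 88.0: 7, 90.0: 9, 92.0: 8, 94.0: 55, 96.0: 60, 98.0: 15, 100.0: 2, 102.0: 1, 104.0: 2, 106.0: 4, 108.0: 1, 110.0: 4, 112.0: 2, 114.0: 4, 116.0: 2, 118.0: 3, 120.0: 3, 122.0: 6, 124.0: 3, 126.0: 3, 128.0: 2, 130.0: 3, 132.0: 3, 134.0: 3, 136.0: 0, 138.0: 0}
(144, array([594.7, 155.5,  27.9]), array([592.5, 145.8,  96.1]))
side {50.0: 18, 52.0: 19, 54.0: 47, 56.0: 49, 58.0: 6, 60.0: 2, 62.0: 0, 64.0: 0, 66.0: 1, 68.0: 9, 70.0: 12, 72.0: 9, 74.0: 16, 76.0: 19, 78.0: 12, 80.0: 16, 82.0: 16, 84.0: 14, 86.0: 21, 88.0: 21, 90.0: 15, 92.0: 15, 94.0: 66, 96.0: 80, 98.0: 19, 100.0: 6, 102.0: 8, 104.0: 5, 106.0: 11, 108.0: 9, 110.0: 13, 112.0: 14, 114.0: 11, 116.0: 17, 118.0: 13, 120.0: 19, 122.0: 15, 124.0: 15, 126.0: 12, 128.0: 18, 130.0: 40, 132.0: 53, 134.0: 16, 136.0: 8, 138.0: 11}
(194, array([597.5, 165.6,  30.3]), array([591.8, 177. ,  96.2]))
```

Emit:
jog_arm --commands '[[[0,0,0.3,0,20],[0,0,0.6,0,20],[0,0,0.9,0,20],[0,0,1.2,0,20],[0,0,1.5,0,20],[0,0,1.8,0,20],[0,0,2,0,20],[0,0,2,0,20],[0,0,2,0,20],[0,0,2,0,20]]]'

```text
time: 11.4
tcp_pos: [0.5997, 0.1634, 0.1183]
ee_rot: [-2.334, -2.102, -0.0]
force: [0.6, -0.2, -1.7]
opening: 0.0323
finger_force: 59.5
```

```bash
python3 -c "
from h import *
go([598.7,163.2,113])"
```

```text
t 11.4 tcp [599.7 163.4 118.3] j [ 0.266  0.432 -0.187  0.952  0.     1.941] F [ 0.6 -0.2 -1.7] M [0.   0.05 0.07] op 32.3 ff 59.5
yaw of tool x 84.0
shift mm [-0.3 -1.   5.3]
```

Emit:
jog_arm --commands '[[[0,0,0.5,0,20],[0,0,1,0,20],[0,0,1.5,0,20],[0,0,2,0,20],[0,0,2.5,0,20],[0,0,3,0,20],[0,0,3.5,0,20],[0,0,4,0,20],[0,0,4,0,20],[0,0,4,0,20]]]'

```text
time: 12.4
tcp_pos: [0.5999, 0.1637, 0.1176]
ee_rot: [2.334, 2.102, 0.003]
force: [-8.5, -1.0, 20.5]
opening: 0.0319
finger_force: 61.8
```

```bash
python3 -c "
from h import *
go([598.7,163.2,113])"
```

```text
t 12.4 tcp [599.9 163.7 117.6] j [ 0.266  0.432 -0.189  0.948  0.     1.941] F [-8.5 -1.  20.5] M [-0.36  1.96  0.  ] op 31.9 ff 61.8
yaw of tool x 84.0
shift mm [-0.6 -1.2  4.6]
```

Emit:
jog_arm --commands '[[[0,0,-1.5,0,20],[0,0,-3,0,20],[0,0,-3.5,0,20],[0,-0.4,-3.5,0,20],[0,-0.8,-3.5,0,20],[0,-1.2,-3.5,0,20],[0,-1.2,-3.5,0,20],[0,-1.2,-3.2,0,20],[0,-1.2,-3,0,20],[0,-1.2,-3,0,20]]]'

```text
time: 13.4
tcp_pos: [0.5993, 0.1636, 0.1179]
ee_rot: [2.334, 2.102, 0.002]
force: [2.8, -1.7, 4.5]
opening: 0.0329
finger_force: 60.1
```

```bash
python3 -c "
from h import *
go([598.7,163.2,113])"
```

```text
t 13.4 tcp [599.3 163.6 117.9] j [ 0.267  0.431 -0.19   0.948 -0.     1.942] F [ 2.8 -1.7  4.5] M [-0.26 -0.68  0.  ] op 32.9 ff 60.1
yaw of tool x 84.0
shift mm [-0.4 -0.6  4.9]
```

Emit:
jog_arm --commands '[[[0,0.4,0,-2,20],[0,0.4,0,-4,20],[0,0.4,0,-6,20],[0,0.4,-0.2,-8,20],[0,0.4,-0.4,-10,20],[0,0.4,-0.5,-12,20],[0,0.4,-0.6,-14,20],[0,0.4,-0.8,-16,20],[0,0.4,-1,-18,20],[0,0.4,-1,-18,20]]]'

```text
time: 14.4
tcp_pos: [0.5995, 0.1634, 0.1192]
ee_rot: [1.975, 2.441, 0.001]
force: [1.4, -1.5, 7.3]
opening: 0.0325
finger_force: 60.3
```

```bash
python3 -c "
from h import *
go([598.7,163.2,113])"
```

```text
t 14.4 tcp [599.5 163.4 119.2] j [ 0.266  0.43  -0.188  0.951 -0.     1.627] F [ 1.4 -1.5  7.3] M [-0.36 -0.44 -0.01] op 32.5 ff 60.3
yaw of tool x 102.0
shift mm [-0.1 -0.8  6.2]
```

Emit:
jog_arm --commands '[[[0,0.1,-0.2,-2.5,20],[0,0.1,-0.3,-5,20],[0,0.1,-0.5,-7.5,20],[0,0.1,-0.7,-10,20],[0,0.1,-0.9,-12.5,20],[0,0.1,-1.1,-15,20],[0,0.1,-1.2,-17.5,20],[0,0.1,-1.4,-20,20],[0,0.1,-1.6,-22.5,20],[0,0.1,-1.7,-24,20]]]'

```text
time: 15.4
tcp_pos: [0.5995, 0.1635, 0.1208]
ee_rot: [1.424, 2.799, 0.001]
force: [1.0, -1.0, 7.1]
opening: 0.0324
finger_force: 60.2
```

```bash
python3 -c "
from h import *
go([598.7,163.2,113])"
```

```text
t 15.4 tcp [599.5 163.5 120.8] j [ 0.266  0.429 -0.185  0.955 -0.     1.208] F [ 1.  -1.   7.1] M [-0.27 -0.42 -0.15] op 32.4 ff 60.2
yaw of tool x 126.1
shift mm [ 0.2 -0.9  7.8]
```

Emit:
jog_arm --commands '[[[0,0,-0.2,-2,20],[0,0,-0.3,-4,20],[0,0,-0.4,-6,20],[0,0,-0.6,-8,20],[0,0,-0.7,-10,20],[0,0,-0.8,-12,20],[0,0,-0.9,-13,20],[0,0,-0.9,-14,20],[0,0,-1,-15,20],[0,0,-1,-15,20]]]'

```text
time: 16.4
tcp_pos: [0.5996, 0.1635, 0.1219]
ee_rot: [1.048, 2.96, 0.001]
force: [0.7, -1.2, 7.8]
opening: 0.0324
finger_force: 60.3
```

```bash
python3 -c "
from h import *
go([598.7,163.2,113])"
```

```text
t 16.4 tcp [599.6 163.5 121.9] j [ 0.266  0.428 -0.184  0.957 -0.     0.947] F [ 0.7 -1.2  7.8] M [-0.27 -0.4  -0.08] op 32.4 ff 60.3
yaw of tool x 141.0
shift mm [ 0.5 -0.8  8.9]
```

Nearly at the ridge end; smaller turns with z held.

Emit:
jog_arm --commands '[[[0,0,0,-1,20],[0,0,0,-2,20],[0,0,0,-3,20],[0,0,0,-4,20],[0,0,0,-5,20],[0,0,0,-6,20],[0,0,0,-7,20],[0,0,0,-8,20],[0,0,0,-8,20],[0,0,0,-8,20]]]'

```text
time: 17.4
tcp_pos: [0.5997, 0.1636, 0.1223]
ee_rot: [0.839, 3.026, 0.001]
force: [0.8, -0.8, 10.2]
opening: 0.0325
finger_force: 60.6
```

```bash
python3 -c "
from h import *
go([598.7,163.2,113])"
```

```text
t 17.4 tcp [599.7 163.6 122.3] j [ 0.266  0.428 -0.184  0.957 -0.     0.807] F [ 0.8 -0.8 10.2] M [-0.28 -0.23 -0.11] op 32.5 ff 60.6
yaw of tool x 149.0
shift mm [ 0.7 -0.9  9.3]
```

Emit:
jog_arm --commands '[[[0,0,0,-1,20],[0,0,0,-2,20],[0,0,0,-3,20],[0,0,0,-4,20],[0,0,0,-5,20],[0,0,0,-6,20],[0,0,0,-7,20],[0,0,0,-8,20],[0,0,0,-8,20],[0,0,0,-8,20]]]'

```text
time: 18.4
tcp_pos: [0.5995, 0.1637, 0.122]
ee_rot: [0.625, 3.078, 0.001]
force: [1.3, -0.6, 7.8]
opening: 0.0326
finger_force: 60.4
```

```bash
python3 -c "
from h import *
go([598.7,163.2,113])"
```

```text
t 18.4 tcp [599.5 163.7 122. ] j [ 0.267  0.428 -0.184  0.957  0.     0.668] F [ 1.3 -0.6  7.8] M [-0.29 -0.16  0.05] op 32.6 ff 60.4
yaw of tool x 157.0
shift mm [ 0.5 -0.8  9. ]
```

Emit:
jog_arm --commands '[[[0,0,0,-0.5,20],[0,0,0,-1,20],[0,0,0,-1.5,20],[0,0,0,-2,20],[0,0,0,-2.5,20],[0,0,0,-3,20],[0,0,0,-3.5,20],[0,0,0,-4,20],[0,0,0,-4,20],[0,0,0,-4,20]]]'

```text
time: 19.4
tcp_pos: [0.599, 0.1633, 0.1207]
ee_rot: [-0.518, -3.098, 0.001]
force: [3.3, -2.0, 0.4]
opening: 0.0327
finger_force: 59.8
```

```bash
python3 -c "
from h import *
go([598.7,163.2,113])"
```

```text
t 19.4 tcp [599.  163.3 120.7] j [ 0.266  0.429 -0.185  0.956 -0.     0.598] F [ 3.3 -2.   0.4] M [-0.56 -0.86  0.09] op 32.7 ff 59.8
yaw of tool x 161.0
shift mm [ 0.2 -0.2  7.7]
```

Emit:
jog_arm --commands '[[[-0.3,-0.1,0,-1,20],[-0.3,-0.1,0.3,-2,20],[-0.3,-0.1,0.6,-2,20],[-0.3,-0.1,1,-2,20],[-0.3,-0.1,1.5,-2,20],[-0.3,-0.1,2,-2,20],[-0.3,-0.1,2.5,-2,20],[-0.3,-0.1,3,-2,20],[-0.3,-0.1,3,-2,20],[-0.3,-0.1,3,-2,20]]]'

```text
time: 20.4
tcp_pos: [0.5991, 0.1634, 0.1178]
ee_rot: [-0.464, -3.107, -0.0]
force: [2.7, -0.3, -1.2]
opening: 0.0325
finger_force: 59.5
```

```bash
python3 -c "
from h import *
go([598.7,163.2,113])"
```

```text
t 20.4 tcp [599.1 163.4 117.8] j [ 0.266  0.432 -0.188  0.951  0.     0.563] F [ 2.7 -0.3 -1.2] M [-0.25 -0.6   0.05] op 32.5 ff 59.5
yaw of tool x 163.0
shift mm [ 0.3 -0.3  4.8]
```

Emit:
jog_arm --commands '[[[-0.3,0,0.5,0,20],[-0.3,0,1,0,20],[-0.3,0,1.5,0,20],[-0.3,0,2,0,20],[-0.3,0,2.5,0,20],[-0.3,0,3,0,20],[-0.3,0,3.5,0,20],[-0.3,0,4,0,20],[-0.3,0,4,0,20],[-0.3,0,4,0,20]]]'

```text
time: 21.4
tcp_pos: [0.5994, 0.1633, 0.1139]
ee_rot: [-0.464, -3.107, -0.0]
force: [-0.2, -0.7, -0.5]
opening: 0.0324
finger_force: 59.6
```

Run:
```python
from h import *
go([598.7,163.2,113])
for c in('top','side'):
    p,d=shot(c);P=pts(c,d,np.ones_like(d,bool))
    for z in(.0975,.090): print(disc(P,z-.006,z+.006,np.array([.5985,.163]),.036))
```

```text
t 21.4 tcp [599.4 163.3 113.9] j [ 0.266  0.436 -0.192  0.943  0.     0.562] F [-0.2 -0.7 -0.5] M [-0.08 -0.08  0.01] op 32.4 ff 59.6
yaw of tool x 163.0
shift mm [ 0.6 -0.3  0.9]
(32, array([578.3, 161.1,  18.6]), array([578.9, 159.2,  94.5]))
(110, array([593.3, 158.5,  28.9]), array([577.2, 160.4,  89.8]))
(65, array([596.1, 165.3,  29. ]), array([587.2, 171.7,  97. ]))
(205, array([596.1, 164.9,  30.2]), array([586.5, 173.3,  89.5]))
```

Emit:
jog_arm --commands '[[[0,0,0.5,0,20],[0,0,1,0,20],[0,0,1,2,20],[0,0,1,5,20],[0,0,1,8,20],[0,0,1,11,20],[0,0,1,14,20],[0,0,1,17,20],[0,0,1.2,20,20],[0,0,1.2,20,20]]]'

```text
time: 22.5
tcp_pos: [0.5997, 0.1634, 0.113]
ee_rot: [0.996, 2.979, 0.001]
force: [-0.1, 0.6, 1.4]
opening: 0.0326
finger_force: 59.7
```

```bash
python3 -c "
from h import *
go([598.7,163.2,111])"
```

```text
t 22.5 tcp [599.7 163.4 113. ] j [ 0.266  0.437 -0.193  0.94   0.     0.912] F [-0.1  0.6  1.4] M [ 0.05 -0.04 -0.07] op 32.6 ff 59.7
yaw of tool x 143.0
shift mm [ 0.7 -0.8  2. ]
```

Emit:
jog_arm --commands '[[[0,0,0.1,3,20],[0,0,0.3,6,20],[0,0,0.5,9,20],[0,0,0.7,12,20],[0,0,0.8,15,20],[0,0,0.9,18,20],[0,0,1,21,20],[0,0,1,24,20],[0,0,1,27,20],[0,0,1,28,20]]]'

```text
time: 23.5
tcp_pos: [0.5998, 0.1634, 0.1121]
ee_rot: [1.687, 2.65, 0.001]
force: [-0.5, -1.0, 3.2]
opening: 0.0323
finger_force: 59.8
```

```bash
python3 -c "
from h import *
go([598.7,163.2,111])"
```

```text
t 23.5 tcp [599.8 163.4 112.1] j [ 0.266  0.437 -0.194  0.938  0.     1.4  ] F [-0.5 -1.   3.2] M [ 0.07 -0.06  0.01] op 32.3 ff 59.8
yaw of tool x 115.0
shift mm [ 0.3 -1.1  1.1]
```

Emit:
jog_arm --commands '[[[0,0,0.2,2.5,20],[0,0,0.4,5,20],[0,0,0.6,7.5,20],[0,0,0.8,10,20],[0,0,1,12.5,20],[0,0,1.2,15,20],[0,0,1.3,17.5,20],[0,0,1.4,20,20],[0,0,1.5,22,20],[0,0,1.5,22,20]]]'

```text
time: 24.5
tcp_pos: [0.6, 0.1634, 0.1109]
ee_rot: [2.16, 2.28, 0.002]
force: [0.7, 0.2, 5.2]
opening: 0.0323
finger_force: 60.0
```

```bash
python3 -c "
from h import *
go([598.7,163.2,110])"
```

```text
t 24.5 tcp [600.  163.4 110.9] j [ 0.266  0.438 -0.196  0.935  0.     1.783] F [0.7 0.2 5.2] M [0.03 0.01 0.  ] op 32.3 ff 60.0
yaw of tool x 93.1
shift mm [-0.1 -1.3  0.9]
```

Emit:
jog_arm --commands '[[[0,0,0.2,2,20],[0,0,0.4,4,20],[0,0,0.5,6,20],[0,0,0.6,8,20],[0,0,0.6,10,20],[0,0,0.6,12,20],[0,0,0.6,13,20],[0,0,0.6,14,20],[0,0,0.6,15,20],[0,0,0.6,15,20]]]'

```text
time: 25.5
tcp_pos: [0.6, 0.1634, 0.11]
ee_rot: [2.441, 1.977, 0.001]
force: [1.2, -0.4, 4.4]
opening: 0.0328
finger_force: 60.1
```

```bash
python3 -c "
from h import *
go([598.7,163.2,110])"
```

```text
t 25.5 tcp [600.  163.4 110. ] j [ 0.266  0.439 -0.197  0.934  0.     2.046] F [ 1.2 -0.4  4.4] M [ 0.06 -0.17  0.03] op 32.8 ff 60.1
yaw of tool x 78.0
shift mm [-0.5 -1.2  0. ]
```

Now feel for the stop, watching the moment.

Emit:
jog_arm --commands '[[[0,0,0,1,20],[0,0,0,2,20],[0,0,0,3,20],[0,0,0,4,20],[0,0,0,5,20],[0,0,0,6,20],[0,0,0,7,20],[0,0,0,8,20],[0,0,0,8,20],[0,0,0,8,20]]]'

```text
time: 26.5
tcp_pos: [0.5997, 0.163, 0.11]
ee_rot: [2.571, 1.803, -0.0]
force: [-0.1, -0.6, 6.2]
opening: 0.0325
finger_force: 60.2
```

```bash
python3 -c "
from h import *
go([598.7,163.2,110])"
```

```text
t 26.5 tcp [599.7 163.  110. ] j [ 2.660e-01  4.390e-01 -1.970e-01  9.340e-01 -1.000e-03  2.184e+00] F [-0.1 -0.6  6.2] M [-0.29  0.03  0.38] op 32.5 ff 60.2
yaw of tool x 70.1
shift mm [-0.1 -1.  -0. ]
```

Emit:
jog_arm --commands '[[[0,0,0,0.5,20],[0,0,0,1,20],[0,0,0,1.5,20],[0,0,0,2,20],[0,0,0,2,20],[0,0,0,2,20],[0,0,0,2,20],[0,0,0,2,20],[0,0,0,2,20],[0,0,0,2,20]]]'

```text
time: 27.5
tcp_pos: [0.5997, 0.1629, 0.11]
ee_rot: [2.601, 1.76, -0.0]
force: [1.3, -1.8, 5.0]
opening: 0.0327
finger_force: 60.2
```

Run:
```python
from h import *
go([598.7,163.2,110])
for c in('top','side'):
    p,d=shot(c);P=pts(c,d,np.ones_like(d,bool))
    print(disc(P,.0825,.0905,np.array([.5985,.163]),.036))
```

```text
t 27.5 tcp [599.7 162.9 110. ] j [ 2.660e-01  4.390e-01 -1.970e-01  9.340e-01 -1.000e-03  2.218e+00] F [ 1.3 -1.8  5. ] M [-0.43 -0.07  1.05] op 32.7 ff 60.2
yaw of tool x 68.2
shift mm [-0.1 -1.1 -0. ]
(148, array([597. , 157.8,  28.8]), array([591.7, 146.6,  86.2]))
(185, array([597.6, 163.9,  30.2]), array([593.2, 174.6,  86.1]))
```

Emit:
jog_arm --commands '[[[0,0,0,-0.5,20],[0,0,0,-1,20],[0,0,0,-1,30],[0,0,0,-1,40],[0,0,0,-1,55],[0,0,0,-1,70],[0,0,0,-1,80],[0,0,0,-1,80],[0,0,0,-1,80],[0,0,0,-1,80]]]'

```text
time: 28.6
tcp_pos: [0.5995, 0.1633, 0.1097]
ee_rot: [-2.589, -1.78, 0.0]
force: [-0.5, 0.9, -1.3]
opening: 0.08
finger_force: 0.0
```

Emit:
jog_arm --commands '[[[0,0,-5,0,80],[0,0,-15,0,80],[0,0,-30,0,80],[0,0,-50,0,80],[0,0,-70,0,80],[0,0,-90,0,80],[-30,10,-110,0,80],[-60,20,-120,0,80],[-90,30,-120,0,80],[-100,35,-120,0,80]]]'

```text
time: 29.6
tcp_pos: [0.5966, 0.055, 0.2314]
ee_rot: [2.59, 1.776, 0.002]
force: [0.4, 0.3, 0.0]
opening: 0.0799
finger_force: 0.0
```

Run:
```python
from h import *
st();out=[]
for c in('top','side'):
    p,d=shot(c);P=pts(c,d,np.ones_like(d,bool))
    for z in(.087,.123): print(c,disc(P,z-.004,z+.004,np.array([.5985,.163]),.036))
    k=p[150:240,160:260] if c=='top' else p[180:300,180:300]
    out.append(cv2.resize(k,(390,390)))
cv2.imwrite('pics/end.png',cv2.cvtColor(cv2.hconcat(out),cv2.COLOR_RGB2BGR))
```

```text
t 29.6 tcp [596.6  55.  231.4] j [ 9.200e-02  3.180e-01 -8.400e-02  1.167e+00 -1.000e-03  2.032e+00] F [0.4 0.3 0. ] M [ 0.03 -0.01  0.01] op 79.9 ff 0.0
yaw of tool x 68.9
top None
top None
side (214, array([598.8, 164. ,  30.6]), array([592.3, 171.7,  87.3]))
side (132, array([598.3, 162.7,  18. ]), array([597.9, 164.2, 123. ]))
```

View pics/end.png

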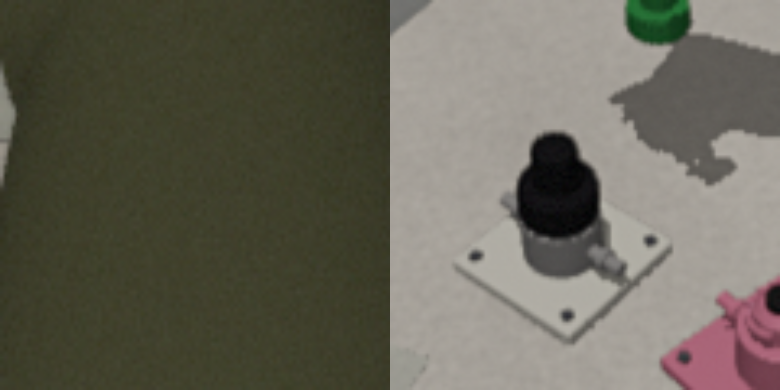

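The side view shows the cap square on the white housing at crop (558,190). Its knob top is 58.1 mm higher than it was on the bench, so the cap centre is about 35.1 mm above the shoulder, fully home.

```bash
python3 -c "
from h import *
print(r.close_job())"
```

```text
the job is handed in; nothing more can be done
None
```

The black cap is screwed onto the white housing up to its stop and released, with its centre measured at about 35.1 mm above the shoulder (35 mm is fully home). The job was handed in at about 30 s; no verdict was returned.

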